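# Unfold the crank handle and clamp the sample block

## Robot

A 7-joint arm with a two-finger parallel gripper is mounted at the origin on the work surface. World frame = base frame: x ahead of the robot, y to its left, z up, the work surface at z = 0. Lengths are in m, angles in rad, forces in N, time in s.
With the tool pointing down it reaches from about 0.4 to 0.875 m from the base axis. Payload 19.3 kg.
Tool frame: the origin (TCP) lies midway between the tips of the shut fingers; the grasp point (between the pads) lies env.grasp_offset behind it (env.grasp_offset is the distance from the TCP to the grasp point, in m); z points along the fingers, y is the line along which they close (so a half turn about z gives the same grasp; the last joint's range is limited). The gripper opens to 85 mm and grips with 20 to 120 N. Pads are 22 mm wide; open, the fingers measure 114 mm over their backs; the gripper's body (76 mm by 85 mm) begins 54 mm behind the grasp point. The pads swing forward as they close: fully open they stand 13 mm farther back than shut.
Start: joints at [-0.07, 0.521, -0.036, 1.599, 0.021, 1.021, -0.113], TCP at [0.625, -0, 0.231] pointing down, gripper open.
Joint ranges: [-2.91, 2.91], [-0.3, 2.13], [-1.5, 1.42], [0.17, 2.43], [-1.26, 4.41], [0.16, 1.93], [-2.52, 2.52]. Speed limits (rad/s): [1.89, 1.89, 2.39, 2.39, 3.01, 3.01, 3.01].

## Interface

Orientations are given as a unit quaternion [x, y, z, w].
In Python, from bench import env, read_camera, spot_in, cut_out gives the robot as it stands.
- The arm moves only by the tool jog_arm, never from a script. Its argument "deltas" is a list of rows, each a list of 7 numbers: the shift along the tool's x, y, z in m, then the turn, a rotation vector about the tool's x, y, z in rad, then the opening in per cent of the stroke, from 0 (shut) to 100 (fully open). A call has exactly 10 rows; each row is the pose to reach, as a shift and turn from the pose commanded when the call began, along the tool's axes at that moment; what a row does not reach only later rows make up. A row lasts 1/8 s, in which the tool goes at most 62.5 mm and 10.7 degrees, less where a joint would pass 70% of its speed; a pose out of reach is approached as far as the arm can. A call with a gripper value outside its range is refused whole. The fingers move at their own pace and stop on an object; "newtons" is the grip in N (left out, the last holds). Time passes only in rows, so rows that repeat a pose let the fingers close, or fill a call up. It gives the time, the measured TCP pose, the force, the opening and the grip force at its end, in the units of the state.
- env.read_state(): the state, without advancing time (a new reading comes with each control period).
- read_camera(name): name is "scene" or "side" or "wrist"; returns a dict with "img" (420x560x3 uint8, red, green, blue), "intrinsics" (3x3 intrinsics, pixels), "pose" (4x4, takes a point from camera to world coordinates); the wrist camera has in their place "mount" (4x4, takes a point from camera to tool coordinates, whose origin is the TCP and whose axes are the flange's). Camera axes: x right, y down, z forward; pixel columns grow to the right and rows downward; lengths in m; the calibration is good to about 2 mm. The wrist camera is an equidistant fisheye: a pixel r from the principal point sees the ray r / f radians off the axis. A picture is of the moment at which its call begins: read the wrist's pose just before it. There is no depth.
- env.finish_job(): hands the job in; it is judged then, once.
Trained networks look in a picture, given as the dict that the camera call returned (one of the last four; its "shot" number tells which), for a name from the list of things; names that differ only in an ending like _2 or _b are one class to them, and where a whole thing is asked for, a point or a joint stands for the part that bears it (a point fixed in the world has none). Each returns a list of dicts, best first, with "score" (0 to 1); they miss things now and then, are a little off and sometimes report something else, mostly with a low value. They report only what shows in the picture. A call takes as long as a camera call. They do not tell look-alikes from the thing itself.
- spot_in(picture, thing): "point" ([x, y, z] in m, in world coordinates, good to about 4 mm: the middle of the surface that is visible of it).
- cut_out(picture, thing): "region" (420x560 bool, what is visible of it).
The state is a dict: "t": time; "q": joint angles; "qvel": joint speeds; "joint_torque": joint torques, N m; "eef_pos": TCP position; "eef_rot": TCP orientation; "contact_force": force on the tool from outside, world axes, zero at the start; "wrist_torque": the same for the moment, N m; "width": finger opening in m; "finger_force": force on a finger pad.
Only numpy, scipy, OpenCV 4.12 (cv2) and the standard library are available. Lean on these libraries where they do the work, as an engineer would, in place of code of your own. Each camera call takes 0.05 s, during which the arm holds its last target. There are 200 camera calls.

## Task

Swing the folded handle of the small bench vise fully upright, then crank it clockwise (seen from above) until the jaw clamps the white sample block squarely against the fence. Stop turning as soon as you feel it bite: it must stay clamped when you let go, but must not be forced. Then let go of the handle, leaving it upright; work by the handle only, not touching the block or the jaw, and leave the other things on the bench alone.

Things in the scene. Friction and masses are not known exactly. Their poses are not given: they have to be found in the camera images.
- axis (a point): Point on the crank's vertical turning axis, 79 mm above the bench, level with the pivot. Below it: grey gear housing, 110 x 110 mm, 45 mm high, bolted down; a steel crank arm (16 mm wide, top at 67 mm) runs from the axis to the pivot. Axes are the vise's: y level, from housing to jaw and fence; z up.
- pivot (a point): The handle's folding hinge at the outer end of the crank arm, 70 mm from the turning axis, 79 mm above the bench; hinge line level and square to the arm. At the start the arm points along minus x of the vise's axes.
- grip_center (a point): Centre of the handle's black round grip (22 mm diameter, 70 mm long, spins freely on its stem), 50 mm from the pivot; the grip reaches from 15 to 85 mm from the pivot. Folded, it lies level along the arm, from the pivot back over the turning axis, 79 mm above the bench (1 mm clear of the arm, 34 mm over the housing, to its centre line). Its x axis runs along the grip away from the pivot.
- handle (a joint): Folding angle of the handle about its pivot, rad: 0 folded flat on the crank arm, 1.57 fully upright against its stop. It starts within 0.2 of flat. The hinge is stiff (0.1 N m of friction), so that it stays where it is left, and takes about 2 to 4 N at the grip's middle.
- crank (a joint): Crank angle, rad: 0 at the start, growing clockwise from above. Drives the jaw 12 mm per rad. Its drag (5 to 6.5 N at the upright handle, 1 to 2 N more at speed) holds the clamping when let go, up to 35 N at the jaw. From the bite on, each 1 N above the drag, along the handle's circle, is about 6 N at the jaw. The bite comes at 1.4 to 3 rad; no stop of its own there.
- jaw: Steel jaw on the bed, 90 mm wide, 16 mm thick (y), 42 mm high, pushed by a carrier through springs (15 N per mm: 0.1 rad past the bite adds about 18 N). Origin under its centre, 16 mm above the bench; y points to the block. The fence opposite (same width and height) is set differently each time and its place is not given: feel for it.
- block: White ceramic sample block with a dark round disc on top, 70 x 50 x 40 mm (x, y, z), about 0.4 kg, lying loose and a little askew on the bed between the jaw and the fence; origin at the centre of its underside, 16 mm above the bench. It need not be touched.
- jar: Bystander: white jar, 56 mm diameter, 85 mm high, origin under its centre.
- sample_box: Bystander: grey box 90 x 70 x 35 mm, origin under its centre.
- driver: Bystander: screwdriver lying on the bench, origin under its middle.
Things that resemble listed ones, but are neither listed nor needed, are in the scene too. What is shaped like the block but orange, red or yellow is not meant.

How it is judged:
On the way, in this order (a step that is already met when the one before it is completed fails the run):
1. the handle is swung fully upright (value of joint handle above 1.45 rad), for 0.2 s.
2. the crank has been turned until the jaw clamps the block (contact force between jaw and block above 10 N and value of joint crank above 1 rad and value of joint handle above 1.35 rad), for 0.2 s.
At the end, for the whole second after the job is handed in: The block is clamped between jaw and fence with more than 8 N, square to the jaw within 0.05 rad, flat on the bed (tilt under 0.06 rad) and at rest, with the handle left standing upright (folding angle above 1.35 rad) (contact force between jaw and block above 8 N and angle between the y axis of block and the y axis of jaw, either way round below 0.05 rad and angle between block's own z axis and vertical below 0.06 rad and value of joint handle above 1.35 rad and linear speed of block below 0.01 m/s); the robot touches nothing.
It fails at once if the crank is turned more than 0.3 rad with the handle not yet upright (value of joint crank above 0.3 rad and value of joint handle below 1.2 rad).
It fails at once if the block is forced: more than 90 N at the jaw (contact force between jaw and block above 90 N).
It fails at once if the fingers touch the block or push the jaw (contact force between the fingers and block above 1 N or contact force between the fingers and jaw above 1 N).
It fails at once if a bystander is moved more than 30 mm (distance of any of jar, sample_box, driver from where it was at the start of the episode above 0.03 m).
It also fails if it takes over 58 s, if anything falls off the work surface, if the arm or the gripper's body presses on something with over 40 N, if the wrist force passes 120 N, or if a joint passes its speed limit or range.

## Working session

There is one attempt and no reset: what is moved stays moved. The work goes in short steps, Python scripts to look and compute and a tool call to move; the robot and the scene stay as the last step left them, time stands still between calls to the robot, and variables do not carry over. Pictures are saved under pics/ and viewed, at most 10 in all, crops included, and the job is handed in when it is done.

Besides the shell and the picture viewer there is one more tool, called after ">>>" as name(argument=value, ...), one argument or row to a line, values as JSON. jog_arm: Moves the arm, as the interface text tells. Its arguments: {"type":"object","properties":{"deltas":{"type":"array","items":{"type":"array","items":{"type":"number"}}},"newtons":{"type":"number"}},"required":["deltas"]}

```bash
ls; mkdir -p pics; cat > h.py <<'E'
import numpy as np, cv2
from scipy.spatial.transform import Rotation as R
from bench import env, read_camera, spot_in, cut_out
def proj(p,pic):
    T=np.linalg.inv(pic['pose']); c=T[:3,:3]@np.asarray(p)+T[:3,3]; u=pic['intrinsics']@c; return u[:2]/u[2]
def ray(px,pic):
    d=np.linalg.inv(pic['intrinsics'])@[px[0],px[1],1]; d=pic['pose'][:3,:3]@d; return pic['pose'][:3,3],d/np.linalg.norm(d)
def onz(px,pic,z):
    o,d=ray(px,pic); return o+d*(z-o[2])/d[2]
def tri(px1,p1,px2,p2):
    A=[];b=[]
    for px,p in((px1,p1),(px2,p2)):
        o,d=ray(px,p);M=np.eye(3)-np.outer(d,d);A.append(M);b.append(M@o)
    return np.linalg.lstsq(np.vstack(A),np.hstack(b),rcond=None)[0]
def save(pic,n): cv2.imwrite('pics/'+n,cv2.cvtColor(pic['img'],cv2.COLOR_RGB2BGR))
E
python3 - <<'E'
from h import *
print(env.read_state(),env.grasp_offset)
ims=[]
for n in('scene','side'):
    p=read_camera(n);save(p,n+'.png')
    print(n,p['pose'].round(3).tolist(),p['intrinsics'].round(1).tolist())
    for t in('grip_center','crank','handle','jaw','block','jar','sample_box','driver'):
        for s in spot_in(p,t)[:2]: print(t,np.round(s['point'],3),round(s['score'],2),proj(s['point'],p).round())
E
```

```text
pics
{'t': 0.0, 'q': array([-0.07016836,  0.52200555, -0.03631707,  1.60000509,  0.02120524,
        1.02107352, -0.11278885]), 'qvel': array([-0.00079585, -0.00145345, -0.00020035,  0.00023096,  0.00030222,
        0.00075415, -0.00072898]), 'joint_torque': array([-4.24098413e-03, -9.27110124e+01,  1.97758444e+00, -3.69928443e+01,
        1.76317629e-02,  8.19846697e-03, -6.58496788e-05]), 'eef_pos': array([ 6.24670580e-01, -6.34569274e-05,  2.30732158e-01]), 'eef_rot': array([ 7.07119661e-01,  7.07093685e-01, -4.20937109e-04, -3.58935644e-04]), 'contact_force': array([0.30091258, 0.50174945, 0.02263531]), 'wrist_torque': array([ 0.03074838, -0.019481  , -0.02819241]), 'finger_force': 0.0, 'width': 0.0855229045029239} 0.0187
scene [[0.282, 0.757, -0.59, 1.228], [0.959, -0.211, 0.188, -0.23], [0.017, -0.619, -0.785, 0.906], [0.0, 0.0, 0.0, 1.0]] [[438.5, 0.0, 277.2], [0.0, 438.5, 206.4], [0.0, 0.0, 1.0]]
grip_center [ 0.588 -0.112  0.091] 0.59 [243. 204.]
crank [ 0.589 -0.12   0.088] 0.7 [240. 206.]
handle [ 0.583 -0.116  0.09 ] 0.76 [241. 203.]
handle [0.596 0.353 0.021] 0.55 [413. 
[... 350 characters left out ...]
15. 187.]
side [[0.935, -0.155, 0.318, 0.185], [-0.353, -0.475, 0.806, -1.026], [0.026, -0.866, -0.499, 0.691], [0.0, 0.0, 0.0, 1.0]] [[429.6, 0.0, 278.2], [0.0, 429.6, 209.9], [0.0, 0.0, 1.0]]
grip_center [ 0.575 -0.12   0.088] 0.6 [289. 222.]
crank [ 0.567 -0.121  0.082] 0.73 [286. 224.]
handle [ 0.575 -0.116  0.087] 0.72 [288. 221.]
handle [ 0.568 -0.43   0.035] 0.48 [339. 314.]
jaw [ 0.598 -0.032  0.053] 0.69 [285. 215.]
block [ 0.413 -0.087  0.042] 0.84 [228. 240.]
block [0.613 0.01  0.058] 0.82 [284. 207.]
jar [0.469 0.359 0.053] 0.89 [211. 168.]
sample_box [ 0.57  -0.431  0.038] 0.74 [340. 313.]
driver [0.582 0.344 0.016] 0.78 [242. 175.]
driver [ 0.573 -0.126  0.076] 0.46 [289. 226.]
```

View pics/scene.png

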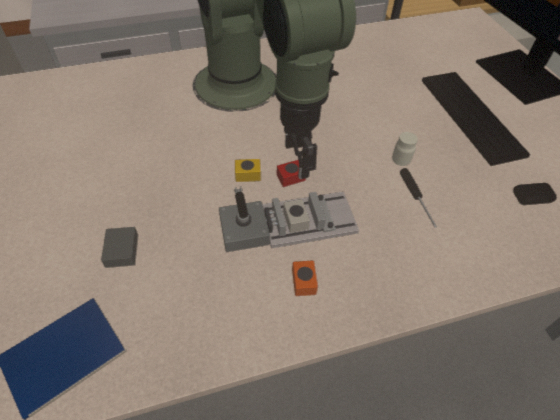

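View pics/side.png

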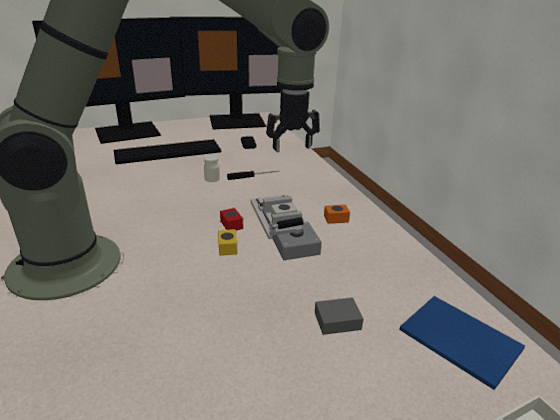

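The scene view shows the vise: housing around (243,226), grip from about (239,190) to (243,218), jaw (278,214), white block (298,216). The red and yellow look-alikes lie at the near-robot side, (290,172) and (247,168). I'll look closer at crops of the vise.

```bash
python3 - <<'E'
from h import *
a=cv2.imread('pics/scene.png')[170:260,210:370]; b=cv2.imread('pics/side.png')[185:265,240:340]
a=cv2.resize(a,None,fx=5,fy=5,interpolation=cv2.INTER_CUBIC)[:,:800]
cv2.imwrite('pics/c1.png',a)
cv2.imwrite('pics/c2.png',cv2.resize(b,None,fx=7,fy=7,interpolation=cv2.INTER_CUBIC))
E
```

```text
(no output)
```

View pics/c1.png

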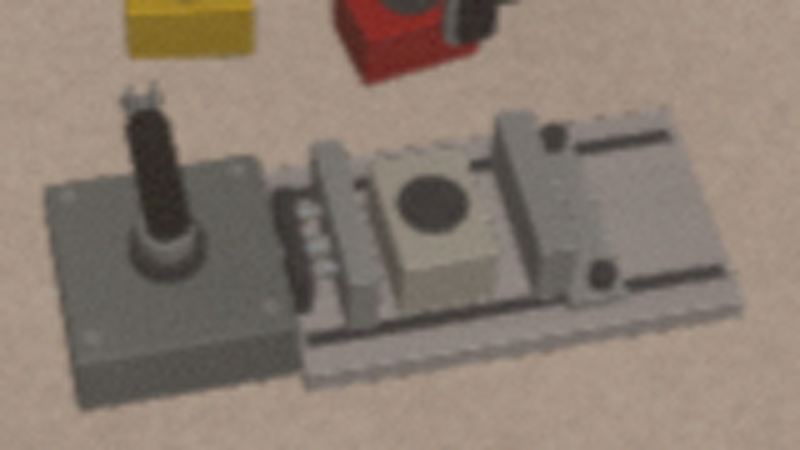

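View pics/c2.png

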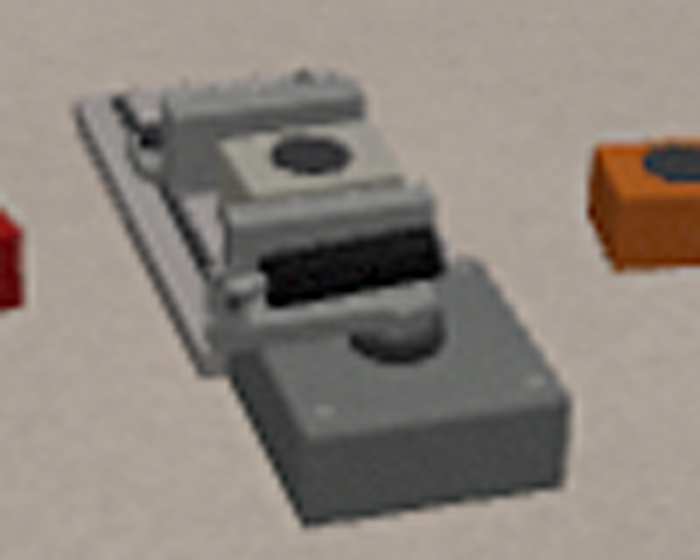

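The crops show the grip pointing from its hinge (scene 238,190; side 274,226) to its free end over the hub (scene 243,217; side 302,221), with the housing top corners clear. Now I fit the vise's pose to the corners in both views.

```bash
python3 - <<'E'
from h import *
from scipy.optimize import least_squares
S=read_camera('scene');D=read_camera('side')
s=lambda u,v:(210+u/5,170+v/5); d=lambda u,v:(240+u/7,185+v/7)
h=.055
obs=[(S,s(45,187),(-h,-h)),(S,s(258,157),(-h,h)),(S,s(302,350),(h,h)),(S,s(78,380),(h,-h)),
(D,d(567,402),(h,-h)),(D,d(312,437),(-h,-h)),(D,d(475,262),(h,h))]
def f(x):
    r=[]
    c,n=np.cos(x[2]),np.sin(x[2])
    for p,px,(a,b) in obs: r+=list(proj([x[0]+c*a-n*b,x[1]+n*a+c*b,x[3]],p)-px)
    return r
o=least_squares(f,[.6,-.12,0,.045]);print(o.x.round(4),np.round(o.fun,1))
x=o.x;Rz=R.from_euler('z',x[2]).as_matrix()
for n,v in(('axis',(0,0,.079)),('pivot',(-.07,0,.079)),('tip',(.015,0,.079))):
    w=Rz@v+[x[0],x[1],0];print(n,w.round(4),proj(w,S).round(1),proj(w,D).round(1))
print('pivot tri',tri(s(141,98),S,d(238,288),D).round(4))
print('tip tri',tri(s(165,232),S,d(438,250),D).round(4))
for t in('grip_center',):
  for p in(S,D):
    for q in spot_in(p,t)[:2]:print(q['point'].round(3) if hasattr(q['point'],'round') else q['point'],q['score'])
    m=cut_out(p,t)
    if m:
        ys,xs=np.nonzero(m[0]['region']);print(m[0]['score'],xs.min(),xs.max(),ys.min(),ys.max(),xs.mean(),ys.mean())
E
```

```text
[ 0.603  -0.1142 -0.0804  0.0369] [ 0.2  1.4  0.8  0.9  0.4 -2.4 -0.6 -1.   1.5  0.3 -1.   1.   1.  -0.4]
axis [ 0.603  -0.1142  0.079 ] [243.7 212.4] [297.5 221.7]
pivot [ 0.5332 -0.1085  0.079 ] [239.2 190.3] [272.9 224.9]
tip [ 0.6179 -0.1154  0.079 ] [244.7 217.4] [302.7 221. ]
pivot tri [ 0.5332 -0.1121  0.0792]
tip tri [ 0.616  -0.1187  0.082 ]
[0.5882, -0.1154, 0.0896] 0.77
0.67 236 247 192 217 241.25365853658536 204.7951219512195
[0.5729, -0.122, 0.0878] 0.53
0.74 278 302 218 228 289.8830409356725 222.64327485380116
```

The fit agrees with the text: pivot (0.533, −0.111, 0.079), axis about (0.603, −0.116), yaw −0.08, handle nearly flat. I'll move above the grip with the closing line along the vise's y.

>>> jog_arm(
  deltas=[
    [-0.012,-0.005,0.008,0,0,-0.15,60],
    [-0.024,-0.01,0.016,0,0,-0.3,60],
    [-0.036,-0.015,0.024,0,0,-0.45,60],
    [-0.048,-0.02,0.032,0,0,-0.6,60],
    [-0.06,-0.025,0.04,0,0,-0.75,60],
    [-0.072,-0.03,0.048,0,0,-0.9,60],
    [-0.084,-0.035,0.056,0,0,-1.05,60],
    [-0.096,-0.04,0.064,0,0,-1.2,60],
    [-0.108,-0.045,0.072,0,0,-1.35,60],
    [-0.114,-0.05,0.08,0,0,-1.49,60],
  ],
  newtons=25,
)

```text
t: 2.45
eef_pos: [0.5748, -0.1148, 0.151]
eef_rot: [0.038, 0.999, -0.0, -0.0]
contact_force: [0.0, -0.3, 0.3]
width: 0.0511
finger_force: 0.0
```

```bash
python3 - <<'E'
from h import *
st=env.read_state();print(st['eef_pos'],st['q'].round(2),st['width'],R.from_quat(st['eef_rot']).as_matrix().round(3).tolist())
W=read_camera('wrist');save(W,'w1.png');print(W['mount'].round(3).tolist(),W['intrinsics'].tolist())
for t in('grip_center','jaw'):
    for q in spot_in(W,t)[:2]:print(t,np.round(q['point'],4),q['score'])
E
```

```text
[ 0.57476877 -0.11484566  0.15102903] [ 0.37  0.58 -0.38  1.76  0.28  0.85  1.35] 0.05105017318277038 [[-0.997, 0.077, -0.0], [0.077, 0.997, -0.0], [-0.0, -0.0, -1.0]]
[[-0.001, -0.957, -0.291, 0.075], [1.0, -0.001, -0.0, -0.0], [-0.0, -0.291, 0.957, -0.142], [0.0, 0.0, 0.0, 1.0]] [[325.19226210127806, 0.0, 282.75285087049986], [0.0, 325.19226210127806, 211.5055417250494], [0.0, 0.0, 1.0]]
grip_center [ 0.5733 -0.1128  0.0918] 0.65
grip_center [0.6035 0.0079 0.0571] 0.65
jaw [ 0.5953 -0.0288  0.054 ] 0.9
```

View pics/w1.png

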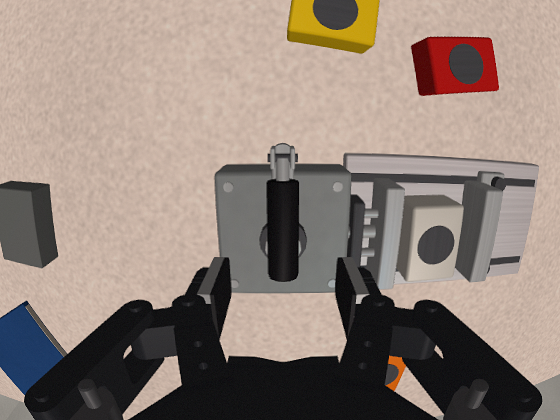

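The wrist view shows the grip (column 283, rows 180–280) centred between the fingers and aligned with the tool; hinge at (284,158). I check the hinge and tip from these pixels.

```bash
cat >> h.py <<'E'
def wray(px,W,st):
    K=W['intrinsics'];d=np.array([px[0]-K[0,2],px[1]-K[1,2]]);r=np.linalg.norm(d);a=r/K[0,0]
    c=np.r_[d/r*np.sin(a),np.cos(a)];Rt=R.from_quat(st['eef_rot']).as_matrix();M=W['mount']
    return Rt@M[:3,3]+st['eef_pos'],Rt@M[:3,:3]@c
def wz(px,W,st,z):
    o,d=wray(px,W,st);return o+d*(z-o[2])/d[2]
E
python3 - <<'E'
from h import *
st=env.read_state();W=read_camera('wrist')
for n,px,z in(('hinge',(284,158),.079),('grip near',(284,180),.09),('tip',(283,280),.079),('hub',(283,240),.066),('c1',(217,168),.045),('c2',(349,168),.045),('c3',(351,291),.045),('c4',(218,290),.045)):
    print(n,wz(px,W,st,z).round(4))
E
```

```text
hinge [ 0.528  -0.1097  0.079 ]
grip near [ 0.5406 -0.1108  0.09  ]
tip [ 0.6181 -0.118   0.079 ]
hub [ 0.5911 -0.1157  0.066 ]
c1 [ 0.5353 -0.1627  0.045 ]
c2 [ 0.5441 -0.0599  0.045 ]
c3 [ 0.6544 -0.06    0.045 ]
c4 [ 0.6431 -0.1783  0.045 ]
```

>>> jog_arm(
  deltas=[
    [0,0,0.025,0,0,0,60],
    [0,0,0.05,0,0,0,60],
    [0,0,0.07,0,0,0,60],
    [0,0,0.084,0,0,0,60],
    [0,0,0.084,0,0,0,60],
    [0,0,0.084,0,0,0,0],
    [0,0,0.084,0,0,0,0],
    [0,0,0.084,0,0,0,0],
    [0,0,0.084,0,0,0,0],
    [0,0,0.084,0,0,0,0],
  ],
  newtons=25,
)

```text
t: 3.9
eef_pos: [0.5755, -0.1146, 0.0678]
eef_rot: [0.041, 0.999, -0.0, 0.001]
contact_force: [2.6, -4.4, 3.4]
width: 0.0209
finger_force: 25.3
```

>>> jog_arm(
  deltas=[
    [0.0005,0,-0.0069,0,0,0,0],
    [0.0022,0,-0.0136,0,0,0,0],
    [0.0048,0,-0.02,0,0,0,0],
    [0.0084,0,-0.0259,0,0,0,0],
    [0.0129,0,-0.0311,0,0,0,0],
    [0.0181,0,-0.0356,0,0,0,0],
    [0.024,0,-0.0392,0,0,0,0],
    [0.0304,0,-0.0418,0,0,0,0],
    [0.0371,0,-0.0435,0,0,0,0],
    [0.044,0,-0.044,0,0,0,0],
  ],
  newtons=25,
)

```text
t: 5.15
eef_pos: [0.5325, -0.1112, 0.1122]
eef_rot: [0.041, 0.999, -0.0, 0.002]
contact_force: [8.0, -5.8, 4.3]
width: 0.0203
finger_force: 24.0
```

```bash
python3 - <<'E'
from h import *
st=env.read_state();print(st['eef_pos'],st['contact_force'],st['wrist_torque'])
a=[]
for n,(x,y) in(('scene',(200,140)),('side',(230,160))):
    p=read_camera(n);c=cv2.cvtColor(p['img'],cv2.COLOR_RGB2BGR)[y:y+100,x:x+100];a.append(cv2.resize(c,None,fx=4,fy=4,interpolation=cv2.INTER_CUBIC))
cv2.imwrite('pics/up.png',np.hstack(a))
E
```

```text
[ 0.53248381 -0.11122986  0.11218018] [ 8.00315488 -5.75209869  4.3301906 ] [-1.20872652 -1.7869222  -0.04590006]
```

View pics/up.png

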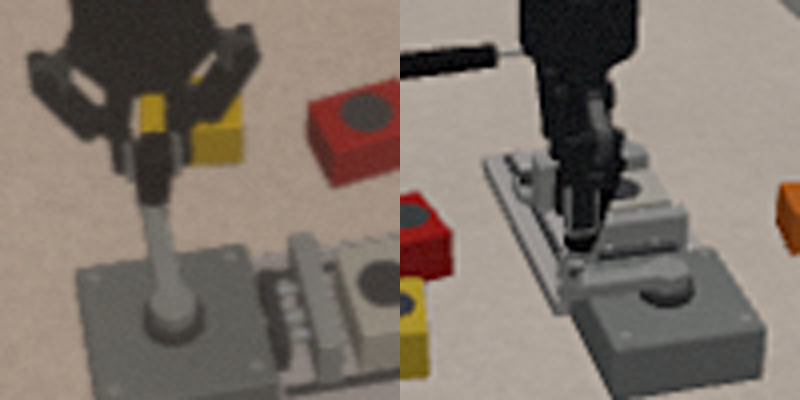

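The handle stands about upright in the fingers (left crop 155,170; right crop 580,210), crank unturned. I push a few mm further to make sure it is at its stop.

>>> jog_arm(
  deltas=[
    [0.001,0,0,0,0,0,0],
    [0.002,0,0,0,0,0,0],
    [0.003,0,0,0,0,0,0],
    [0.004,0,0,0,0,0,0],
    [0.005,0,0,0,0,0,0],
    [0.006,0,0,0,0,0,0],
    [0.006,0,0,0,0,0,0],
    [0.006,0,0,0,0,0,0],
    [0.006,0,0,0,0,0,0],
    [0.006,0,0,0,0,0,0],
  ],
)

```text
t: 6.5
eef_pos: [0.5268, -0.1106, 0.1122]
eef_rot: [0.041, 0.999, -0.0, 0.002]
contact_force: [6.1, -5.6, 4.0]
width: 0.0196
finger_force: 24.2
```

>>> jog_arm(
  deltas=[
    [0.001,0,0,0,0,0,0],
    [0.002,0,0,0,0,0,0],
    [0.003,0,0,0,0,0,0],
    [0.004,0,0,0,0,0,0],
    [0.005,0,0,0,0,0,0],
    [0.006,0,0,0,0,0,0],
    [0.006,0,0,0,0,0,0],
    [0.006,0,0,0,0,0,0],
    [0.006,0,0,0,0,0,0],
    [0.006,0,0,0,0,0,0],
  ],
)

```text
t: 7.75
eef_pos: [0.5205, -0.1101, 0.1121]
eef_rot: [0.041, 0.999, -0.0, 0.002]
contact_force: [6.0, -6.1, 3.2]
width: 0.0181
finger_force: 22.8
```

```bash
python3 - <<'E'
from h import *
st=env.read_state();print(st['eef_pos'],st['contact_force'],st['wrist_torque'])
a=[]
p=read_camera('side');c=cv2.cvtColor(p['img'],cv2.COLOR_RGB2BGR)[170:245,245:315];a=cv2.resize(c,None,fx=8,fy=8,interpolation=cv2.INTER_CUBIC)
a=cv2.convertScaleAbs(a,alpha=2,beta=0)
cv2.imwrite('pics/up2.png',a)
for b in((.5315,-.1105,.079),(.5315,-.1105,.164)):print((proj(b,p)-[245,170])*8)
E
```

```text
[ 0.5205025  -0.11008194  0.11209899] [ 5.95297386 -6.11237481  3.1571264 ] [-1.32985644 -1.36395402 -0.01045573]
[220.09855777 442.89497587]
[225.19224903 219.93274152]
```

View pics/up2.png

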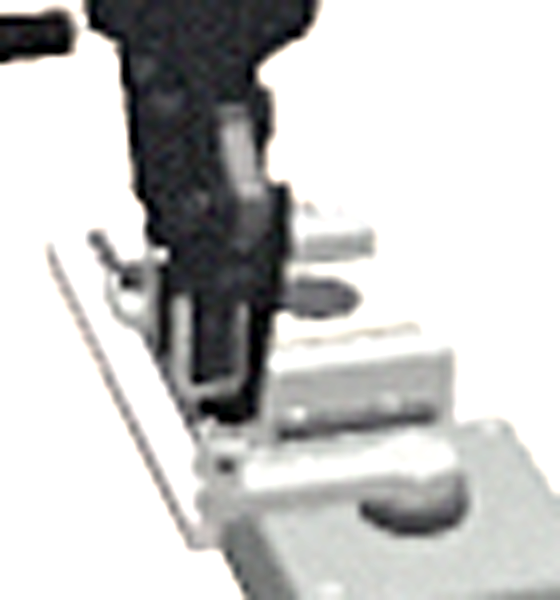

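The crop suggests the grip (right edge at 275–285) leans about 0.15 rad from the expected vertical line (columns 220–225), while the pad has slid left. I open, rise, and look from above.

>>> jog_arm(
  deltas=[
    [0,0,0,0,0,0,70],
    [0,0,0,0,0,0,70],
    [0,0,0,0,0,0,70],
    [0,0,0,0,0,0,70],
    [0,0,-0.03,0,0,0,70],
    [-0.005,0,-0.06,0,0,0,70],
    [-0.01,0,-0.08,0,0,0,70],
    [-0.02,0,-0.09,0,0,0,70],
    [-0.03,0,-0.09,0,0,0,70],
    [-0.03,0,-0.09,0,0,0,70],
  ],
)

```text
t: 9.05
eef_pos: [0.5493, -0.1118, 0.2002]
eef_rot: [0.04, 0.999, 0.0, -0.001]
contact_force: [-0.9, 0.5, 0.4]
width: 0.06
finger_force: 0.0
```

```bash
python3 - <<'E'
from h import *
st=env.read_state();print(st['eef_pos'],st['contact_force'])
W=read_camera('wrist');p=read_camera('side')
w=cv2.cvtColor(W['img'],cv2.COLOR_RGB2BGR)[120:320,180:380];c=cv2.cvtColor(p['img'],cv2.COLOR_RGB2BGR)[180:240,245:305]
a=np.hstack([cv2.resize(w,(400,400)),cv2.convertScaleAbs(cv2.resize(c,(400,400),interpolation=cv2.INTER_CUBIC),alpha=1.6)])
cv2.imwrite('pics/up3.png',a)
for b in((.5315,-.1105,.079),(.5315,-.1105,.164)):
    print((proj(b,p)-[245,180])*400/60)
    T=np.eye(4);T[:3,:3]=R.from_quat(st['eef_rot']).as_matrix();T[:3,3]=st['eef_pos'];c=np.linalg.inv(T@W['mount'])@np.r_[b,1]
    th=np.arctan2(np.hypot(c[0],c[1]),c[2]);K=W['intrinsics'];u=K[:2,2]+K[0,0]*th*c[:2]/np.hypot(c[0],c[1]);print('w',u,(u-[180,120])*2)
E
```

```text
[ 0.54931939 -0.11177979  0.20019481] [-0.8991779   0.45232934  0.4073119 ]
[183.41546481 302.41247989]
w [282.68177528 185.27330621] [205.36355055 130.54661243]
[187.66020753 116.61061793]
w [282.71625385 216.59350982] [205.4325077  193.18701963]
```

View pics/up3.png

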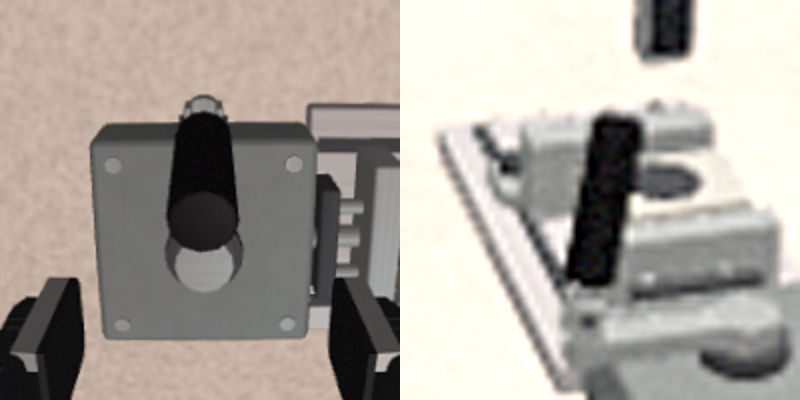

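Both views show the lean clearly: tip about 10 mm short of vertical (wrist crop tip at (203,222) versus 193 upright; side 620,118). I push the tip to the stop from behind with shut fingers.

>>> jog_arm(
  deltas=[
    [-0.03,0,0,0,0,0,0],
    [-0.03,0,0.02,0,0,0,0],
    [-0.03,0,0.04,0,0,0,0],
    [-0.03,0,0.052,0,0,0,0],
    [-0.028,0,0.052,0,0,0,0],
    [-0.022,0,0.052,0,0,0,0],
    [-0.016,0,0.052,0,0,0,0],
    [-0.011,0,0.052,0,0,0,0],
    [-0.007,0,0.052,0,0,0,0],
    [-0.005,0,0.052,0,0,0,0],
  ],
)

```text
t: 10.4
eef_pos: [0.554, -0.1124, 0.1495]
eef_rot: [0.04, 0.999, -0.0, 0.0]
contact_force: [1.2, -0.8, 0.5]
width: 0.0002
finger_force: 0.7
```

>>> jog_arm(
  deltas=[
    [0.001,0,0,0,0,0,0],
    [0.002,0,0,0,0,0,0],
    [0.003,0,0,0,0,0,0],
    [0.003,0,0,0,0,0,0],
    [0.004,0,0,0,0,0,0],
    [0.004,0,0,0,0,0,0],
    [0.005,0,0,0,0,0,0],
    [0.005,0,0,0,0,0,0],
    [0.005,0,0,0,0,0,0],
    [0.005,0,0,0,0,0,0],
  ],
)

```text
t: 11.65
eef_pos: [0.5493, -0.1119, 0.1494]
eef_rot: [0.04, 0.999, 0.0, 0.0]
contact_force: [5.0, -0.2, 1.4]
width: -0.0001
finger_force: 2.6
```

>>> jog_arm(
  deltas=[
    [0.001,0,0,0,0,0,0],
    [0.001,0,0,0,0,0,0],
    [0.002,0,0,0,0,0,0],
    [0.002,0,0,0,0,0,0],
    [0.003,0,0,0,0,0,0],
    [0.003,0,0,0,0,0,0],
    [0.003,0,0,0,0,0,0],
    [0.003,0,0,0,0,0,0],
    [0.003,0,0,0,0,0,0],
    [0.003,0,0,0,0,0,0],
  ],
)

```text
t: 12.9
eef_pos: [0.5474, -0.1116, 0.1497]
eef_rot: [0.04, 0.999, 0.0, 0.001]
contact_force: [12.0, -1.1, -1.8]
width: -0.0
finger_force: 5.7
```

The force now climbs steeply (12 N): the handle is at its stop. Back off, rise, open, and move over the handle.

>>> jog_arm(
  deltas=[
    [-0.015,0,0,0,0,0,0],
    [-0.02,0,-0.02,0,0,0,0],
    [-0.02,0,-0.04,0,0,0,40],
    [-0.02,0,-0.06,0,0,0,70],
    [-0.01,0,-0.06,0,0,0,70],
    [0.0,0,-0.06,0,0,0,70],
    [0.01,0,-0.06,0,0,0,70],
    [0.018,0,-0.06,0,0,0,70],
    [0.018,0,-0.06,0,0,0,70],
    [0.018,0,-0.06,0,0,0,70],
  ],
)

```text
t: 14.15
eef_pos: [0.5283, -0.1102, 0.2093]
eef_rot: [0.04, 0.999, 0.0, 0.0]
contact_force: [-0.2, -0.5, 0.0]
width: 0.0598
finger_force: 0.0
```

```bash
python3 - <<'E'
from h import *
st=env.read_state();print(st['eef_pos'],st['contact_force'],st['width'])
W=read_camera('wrist');p=read_camera('side')
w=cv2.cvtColor(W['img'],cv2.COLOR_RGB2BGR)[170:370,180:380];c=cv2.cvtColor(p['img'],cv2.COLOR_RGB2BGR)[180:240,245:305]
a=np.hstack([cv2.resize(w,(400,400)),cv2.convertScaleAbs(cv2.resize(c,(400,400),interpolation=cv2.INTER_CUBIC),alpha=1.6)])
cv2.imwrite('pics/up4.png',a)
for b in((.5285,-.1105,.079),(.5285,-.1105,.164)):
    print((proj(b,p)-[245,180])*400/60)
    T=np.eye(4);T[:3,:3]=R.from_quat(st['eef_rot']).as_matrix();T[:3,3]=st['eef_pos'];c=np.linalg.inv(T@W['mount'])@np.r_[b,1]
    th=np.arctan2(np.hypot(c[0],c[1]),c[2]);K=W['intrinsics'];u=K[:2,2]+K[0,0]*th*c[:2]/np.hypot(c[0],c[1]);print('w',u,(u-[180,170])*2)
E
```

```text
[ 0.52833683 -0.11022834  0.20927292] [-0.1629993  -0.54767768  0.02089385] 0.059846049102599
[176.41354029 303.65486949]
w [282.6314979  203.18045042] [205.2629958   66.36090084]
[180.39451603 117.74074377]
w [282.60154242 239.75027532] [205.20308485 139.50055064]
```

View pics/up4.png

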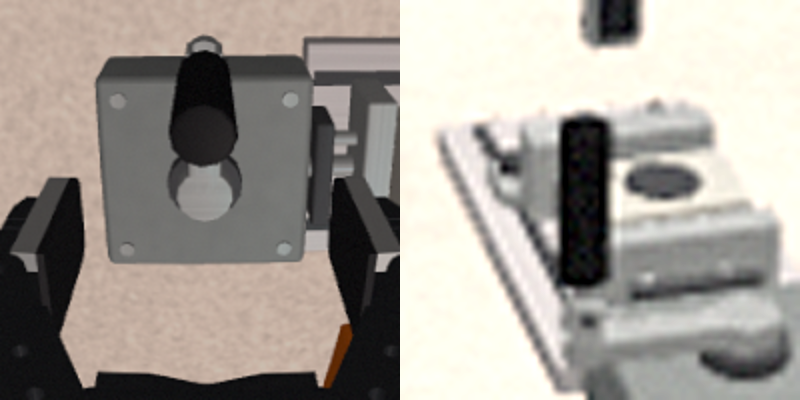

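The handle now stands upright (side 585,115–200; wrist tip at (204,137), matching an upright handle at (0.529, −0.1105)). I lower the fingers around it and close them to a loose cage.

>>> jog_arm(
  deltas=[
    [0,0,0.02,0,0,0,70],
    [0,0,0.04,0,0,0,70],
    [0,0,0.06,0,0,0,70],
    [0,0,0.08,0,0,0,70],
    [0,0,0.095,0,0,0,70],
    [0,0,0.095,0,0,0,50],
    [0,0,0.095,0,0,0,30],
    [0,0,0.095,0,0,0,30],
    [0,0,0.095,0,0,0,30],
    [0,0,0.095,0,0,0,30],
  ],
  newtons=60,
)

```text
t: 15.5
eef_pos: [0.5282, -0.1103, 0.1145]
eef_rot: [0.04, 0.999, -0.0, 0.0]
contact_force: [0.2, -0.2, 0.3]
width: 0.0255
finger_force: 0.0
```

>>> jog_arm(
  deltas=[
    [-0.0005,0.0084,0,0,0,0.12,30],
    [-0.002,0.0166,0,0,0,0.24,30],
    [-0.0045,0.0247,0,0,0,0.36,30],
    [-0.0079,0.0323,0,0,0,0.48,30],
    [-0.0122,0.0395,0,0,0,0.6,30],
    [-0.0174,0.0462,0,0,0,0.72,30],
    [-0.0233,0.0521,0,0,0,0.84,30],
    [-0.0299,0.0573,0,0,0,0.96,30],
    [-0.037,0.0617,0,0,0,1.08,30],
    [-0.0446,0.0652,0,0,0,1.2,30],
  ],
)

```text
t: 16.75
eef_pos: [0.5767, -0.0494, 0.1143]
eef_rot: [0.599, 0.8, -0.001, -0.001]
contact_force: [-9.4, -2.9, 8.5]
width: 0.026
finger_force: 4.8
```

```bash
cat > f.py <<'E'
from h import *
st=env.read_state();M=R.from_quat(st['eef_rot']).as_matrix()
print(st['t'],st['eef_pos'].round(4),'tool-frame force',(M.T@st['contact_force']).round(2),'ff',st['finger_force'])
r=st['eef_pos']-[.5988,-.1161,0];print('R',np.hypot(r[0],r[1]),'crank',(np.arctan2(.0056,-.07)-np.arctan2(r[1],r[0])),'yaw',np.arctan2(M[1,0],M[0,0]),'q7',st['q'].round(2))
E
python3 f.py
```

```text
16.75 [ 0.5767 -0.0494  0.1143] tool-frame force [-0.13 -9.82 -8.49] ff 4.845103472471237
R 0.07026733801657187 crank 1.1715654446288581 yaw 1.8562451590949731 q7 [ 0.02  0.6  -0.05  1.82  0.04  0.73  0.23]
```

>>> jog_arm(
  deltas=[
    [0,0.001,0,0,0,0.015,30],
    [0,0.0021,0,0,0,0.03,30],
    [-0.0001,0.0031,0,0,0,0.045,30],
    [-0.0001,0.0042,0,0,0,0.06,30],
    [-0.0002,0.0052,0,0,0,0.075,30],
    [-0.0003,0.0063,0,0,0,0.09,30],
    [-0.0004,0.0073,0,0,0,0.105,30],
    [-0.0005,0.0084,0,0,0,0.12,30],
    [-0.0006,0.0094,0,0,0,0.135,30],
    [-0.0008,0.0105,0,0,0,0.15,30],
  ],
)

```text
t: 18.0
eef_pos: [0.5871, -0.0468, 0.1142]
eef_rot: [0.656, 0.755, -0.001, -0.001]
contact_force: [-6.9, -0.5, 5.8]
width: 0.0255
finger_force: 3.7
```

```bash
python3 f.py
```

```text
18.0 [ 0.5871 -0.0468  0.1142] tool-frame force [ 0.5  -6.96 -5.8 ] ff 3.7161768972873688
R 0.07028007038675968 crank 1.3230768641058415 yaw 1.7100804054102385 q7 [-0.01  0.61 -0.01  1.79  0.01  0.74  0.11]
```

>>> jog_arm(
  deltas=[
    [0,0.001,0,0,0,0.015,30],
    [0,0.0021,0,0,0,0.03,30],
    [-0.0001,0.0031,0,0,0,0.045,30],
    [-0.0001,0.0042,0,0,0,0.06,30],
    [-0.0002,0.0052,0,0,0,0.075,30],
    [-0.0003,0.0063,0,0,0,0.09,30],
    [-0.0004,0.0073,0,0,0,0.105,30],
    [-0.0005,0.0084,0,0,0,0.12,30],
    [-0.0006,0.0094,0,0,0,0.135,30],
    [-0.0008,0.0105,0,0,0,0.15,30],
  ],
)

```text
t: 19.25
eef_pos: [0.5976, -0.0459, 0.1142]
eef_rot: [0.711, 0.703, -0.001, -0.001]
contact_force: [-8.0, 0.3, 6.1]
width: 0.0256
finger_force: 3.7
```

```bash
python3 f.py
```

```text
19.25 [ 0.5976 -0.0459  0.1142] tool-frame force [ 0.17 -8.05 -6.04] ff 3.672538474202156
R 0.070196632460424 crank 1.4742346693913717 yaw 1.5602152725870333 q7 [-0.04  0.63  0.03  1.77 -0.02  0.75 -0.01]
```

>>> jog_arm(
  deltas=[
    [0,0.0007,0,0,0,0.01,30],
    [0,0.0014,0,0,0,0.02,30],
    [0,0.0021,0,0,0,0.03,30],
    [-0.0001,0.0028,0,0,0,0.04,30],
    [-0.0001,0.0035,0,0,0,0.05,30],
    [-0.0001,0.0042,0,0,0,0.06,30],
    [-0.0002,0.0049,0,0,0,0.07,30],
    [-0.0002,0.0056,0,0,0,0.08,30],
    [-0.0003,0.0063,0,0,0,0.09,30],
    [-0.0003,0.007,0,0,0,0.1,30],
  ],
)

```text
t: 20.5
eef_pos: [0.6046, -0.0462, 0.1143]
eef_rot: [0.745, 0.667, -0.001, -0.001]
contact_force: [-6.7, 1.2, 5.4]
width: 0.0257
finger_force: 3.6
```

```bash
python3 f.py
```

```text
20.5 [ 0.6046 -0.0462  0.1143] tool-frame force [ 0.44 -6.77 -5.35] ff 3.5922378301620483
R 0.07015828676936875 crank 1.5742280716562727 yaw 1.4604938211288852 q7 [-0.06  0.64  0.06  1.75 -0.05  0.76 -0.09]
```

>>> jog_arm(
  deltas=[
    [0,0.001,0,0,0,0.015,30],
    [0,0.0021,0,0,0,0.03,30],
    [-0.0001,0.0031,0,0,0,0.045,30],
    [-0.0001,0.0042,0,0,0,0.06,30],
    [-0.0002,0.0052,0,0,0,0.075,30],
    [-0.0003,0.0063,0,0,0,0.09,30],
    [-0.0004,0.0073,0,0,0,0.105,30],
    [-0.0005,0.0084,0,0,0,0.12,30],
    [-0.0006,0.0094,0,0,0,0.135,30],
    [-0.0008,0.0105,0,0,0,0.15,30],
  ],
)

```text
t: 21.75
eef_pos: [0.6151, -0.0479, 0.1143]
eef_rot: [0.793, 0.609, -0.001, -0.001]
contact_force: [-7.3, 1.5, 6.3]
width: 0.0255
finger_force: 3.7
```

```bash
python3 f.py
```

```text
21.75 [ 0.6151 -0.0479  0.1143] tool-frame force [-0.42 -7.43 -6.31] ff 3.6853963136672974
R 0.07009164771541178 crank 1.7251415647722341 yaw 1.3104573906852843 q7 [-0.08  0.65  0.1   1.72 -0.08  0.77 -0.21]
```

>>> jog_arm(
  deltas=[
    [0,0.001,0,0,0,0.015,30],
    [0,0.0021,0,0,0,0.03,30],
    [-0.0001,0.0031,0,0,0,0.045,30],
    [-0.0001,0.0042,0,0,0,0.06,30],
    [-0.0002,0.0052,0,0,0,0.075,30],
    [-0.0003,0.0063,0,0,0,0.09,30],
    [-0.0004,0.0073,0,0,0,0.105,30],
    [-0.0005,0.0084,0,0,0,0.12,30],
    [-0.0006,0.0094,0,0,0,0.135,30],
    [-0.0008,0.0105,0,0,0,0.15,30],
  ],
)

```text
t: 23.0
eef_pos: [0.6251, -0.0511, 0.1143]
eef_rot: [0.836, 0.548, -0.001, -0.001]
contact_force: [-6.5, 3.9, 6.7]
width: 0.0252
finger_force: 3.7
```

```bash
python3 f.py
```

```text
23.0 [ 0.6251 -0.0511  0.1143] tool-frame force [ 0.95 -7.51 -6.69] ff 3.6854347586631775
R 0.07010181506960202 crank 1.8754688159422421 yaw 1.1606226912243445 q7 [-0.1   0.67  0.14  1.69 -0.12  0.79 -0.32]
```

>>> jog_arm(
  deltas=[
    [0,0.001,0,0,0,0.015,30],
    [0,0.0021,0,0,0,0.03,30],
    [-0.0001,0.0031,0,0,0,0.045,30],
    [-0.0001,0.0042,0,0,0,0.06,30],
    [-0.0002,0.0052,0,0,0,0.075,30],
    [-0.0003,0.0063,0,0,0,0.09,30],
    [-0.0004,0.0073,0,0,0,0.105,30],
    [-0.0005,0.0084,0,0,0,0.12,30],
    [-0.0006,0.0094,0,0,0,0.135,30],
    [-0.0008,0.0105,0,0,0,0.15,30],
  ],
)

```text
t: 24.25
eef_pos: [0.6345, -0.0558, 0.1143]
eef_rot: [0.875, 0.484, -0.001, -0.001]
contact_force: [-6.1, 4.5, 5.8]
width: 0.0254
finger_force: 3.7
```

```bash
python3 f.py
```

```text
24.25 [ 0.6345 -0.0558  0.1143] tool-frame force [ 0.55 -7.54 -5.83] ff 3.6856430768966675
R 0.07004089345345915 crank 2.0252848672136734 yaw 1.010734948223723 q7 [-0.12  0.69  0.18  1.67 -0.16  0.8  -0.43]
```

>>> jog_arm(
  deltas=[
    [0,0.001,0,0,0,0.015,30],
    [0,0.0021,0,0,0,0.03,30],
    [-0.0001,0.0031,0,0,0,0.045,30],
    [-0.0001,0.0042,0,0,0,0.06,30],
    [-0.0002,0.0052,0,0,0,0.075,30],
    [-0.0003,0.0063,0,0,0,0.09,30],
    [-0.0004,0.0073,0,0,0,0.105,30],
    [-0.0005,0.0084,0,0,0,0.12,30],
    [-0.0006,0.0094,0,0,0,0.135,30],
    [-0.0008,0.0105,0,0,0,0.15,30],
  ],
)

```text
t: 25.5
eef_pos: [0.6431, -0.0618, 0.1143]
eef_rot: [0.909, 0.417, -0.0, -0.001]
contact_force: [-6.3, 5.1, 5.1]
width: 0.0255
finger_force: 3.7
```

```bash
python3 f.py
```

```text
25.5 [ 0.6431 -0.0618  0.1143] tool-frame force [-0.29 -8.13 -5.07] ff 3.6858154088258743
R 0.07007846904279773 crank 2.1757227611889265 yaw 0.860918015037969 q7 [-0.14  0.7   0.22  1.64 -0.19  0.82 -0.55]
```

>>> jog_arm(
  deltas=[
    [0,0.001,0,0,0,0.015,30],
    [0,0.0021,0,0,0,0.03,30],
    [-0.0001,0.0031,0,0,0,0.045,30],
    [-0.0001,0.0042,0,0,0,0.06,30],
    [-0.0002,0.0052,0,0,0,0.075,30],
    [-0.0003,0.0063,0,0,0,0.09,30],
    [-0.0004,0.0073,0,0,0,0.105,30],
    [-0.0005,0.0084,0,0,0,0.12,30],
    [-0.0006,0.0094,0,0,0,0.135,30],
    [-0.0008,0.0105,0,0,0,0.15,30],
  ],
)

```text
t: 26.75
eef_pos: [0.6507, -0.069, 0.1143]
eef_rot: [0.937, 0.348, -0.0, -0.001]
contact_force: [-5.3, 6.4, 4.9]
width: 0.0257
finger_force: 3.7
```

```bash
python3 f.py
```

```text
26.75 [ 0.6507 -0.069   0.1143] tool-frame force [ 0.14 -8.3  -4.86] ff 3.688683807849884
R 0.07006432064094247 crank 2.324900746365407 yaw 0.711098216156143 q7 [-0.15  0.72  0.26  1.62 -0.23  0.83 -0.66]
```

>>> jog_arm(
  deltas=[
    [0,0.001,0,0,0,0.015,30],
    [0,0.0021,0,0,0,0.03,30],
    [-0.0001,0.0031,0,0,0,0.045,30],
    [-0.0001,0.0042,0,0,0,0.06,30],
    [-0.0002,0.0052,0,0,0,0.075,30],
    [-0.0003,0.0063,0,0,0,0.09,30],
    [-0.0004,0.0073,0,0,0,0.105,30],
    [-0.0005,0.0084,0,0,0,0.12,30],
    [-0.0006,0.0094,0,0,0,0.135,30],
    [-0.0008,0.0105,0,0,0,0.15,30],
  ],
)

```text
t: 28.0
eef_pos: [0.6571, -0.0773, 0.1143]
eef_rot: [0.961, 0.277, -0.0, -0.001]
contact_force: [-3.9, 6.0, 4.9]
width: 0.0254
finger_force: 3.7
```

```bash
python3 f.py
```

```text
28.0 [ 0.6571 -0.0773  0.1143] tool-frame force [-0.1  -7.1  -4.89] ff 3.7307605147361755
R 0.07003803623731657 crank 2.475209683031529 yaw 0.5612275063390751 q7 [-0.16  0.73  0.3   1.6  -0.27  0.85 -0.77]
```

>>> jog_arm(
  deltas=[
    [0,0.001,0,0,0,0.015,30],
    [0,0.0021,0,0,0,0.03,30],
    [-0.0001,0.0031,0,0,0,0.045,30],
    [-0.0001,0.0042,0,0,0,0.06,30],
    [-0.0002,0.0052,0,0,0,0.075,30],
    [-0.0003,0.0063,0,0,0,0.09,30],
    [-0.0004,0.0073,0,0,0,0.105,30],
    [-0.0005,0.0084,0,0,0,0.12,30],
    [-0.0006,0.0094,0,0,0,0.135,30],
    [-0.0008,0.0105,0,0,0,0.15,30],
  ],
)

```text
t: 29.25
eef_pos: [0.662, -0.0858, 0.1143]
eef_rot: [0.979, 0.204, -0.0, -0.002]
contact_force: [-5.3, 10.3, 6.3]
width: 0.0257
finger_force: 5.7
```

```bash
python3 f.py
```

```text
29.25 [ 0.662  -0.0858  0.1143] tool-frame force [ -0.74 -11.57  -6.28] ff 5.698348581790924
R 0.07007375515144347 crank 2.615036120429065 yaw 0.41172140023633286 q7 [-0.17  0.75  0.34  1.58 -0.3   0.86 -0.87]
```

The bite: tangential force rose from 7.5 to 11.6 N, i.e. about 24 N at the jaw. Stop, let go, and rise straight up.

>>> jog_arm(
  deltas=[
    [0,0,0,0,0,0,30],
    [0,0,0,0,0,0,30],
    [0,0,0,0,0,0,70],
    [0,0,0,0,0,0,70],
    [0,0,0,0,0,0,70],
    [0,0,0,0,0,0,70],
    [0,0,-0.02,0,0,0,70],
    [0,0,-0.05,0,0,0,70],
    [0,0,-0.09,0,0,0,70],
    [0,0,-0.12,0,0,0,70],
  ],
)

```text
t: 30.5
eef_pos: [0.6626, -0.0884, 0.2376]
eef_rot: [0.979, 0.204, 0.001, 0.0]
contact_force: [-0.4, -0.2, 0.7]
width: 0.0599
finger_force: 0.0
```

```bash
python3 f.py; python3 - <<'E'
from h import *
a=[]
W=read_camera('wrist');p=read_camera('side')
w=cv2.cvtColor(W['img'],cv2.COLOR_RGB2BGR);c=cv2.cvtColor(p['img'],cv2.COLOR_RGB2BGR)[175:245,240:320]
a=np.hstack([cv2.resize(w,(440,330)),cv2.resize(c,(360,330),interpolation=cv2.INTER_CUBIC)])
cv2.imwrite('pics/end.png',a)
E
```

```text
30.5 [ 0.6626 -0.0884  0.2376] tool-frame force [-0.45 -0.02 -0.68] ff 0.0
R 0.06957694018685918 crank 2.6525024564561845 yaw 0.41046408947998003 q7 [-0.2   0.62  0.39  1.48 -0.25  1.09 -0.91]
```

View pics/end.png

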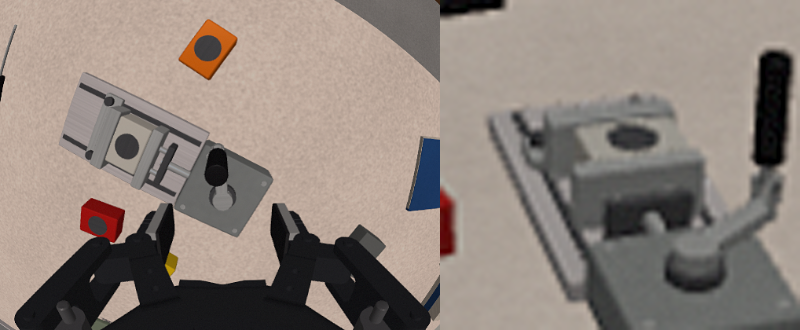

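The block (wrist 127,147) sits squarely between jaw and fence, the handle stands upright (side 770,105), and the fingers are clear at zero force.

```bash
python3 -c "
from bench import env
print(env.finish_job())"
```

```text
the job is handed in; nothing more can be done
None
```

I swung the handle upright and cranked it clockwise to about 2.6 rad, where it bit at roughly 24 N at the jaw (estimated from the handle force). The block looked square against the fence, the handle stands free, and I handed the job in at about 31 s; no verdict came back.

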